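# Unlock the router table's insert ring with the pin spanner

### The job

Take the pin spanner that fits the ring in the router table (the larger of the two) by its wooden grip, lower it so that both pins drop fully into the ring's two holes, and only then turn the ring with it clockwise, seen from above, all the way to its stop. Leave the spanner standing seated in the ring with both pins in, and leave the small spanner where it is.

Things in the scene. Friction and masses are not known exactly. Their poses are not given: they have to be found in the camera images.
- spanner: Larger pin spanner, loose, 0.28 kg: steel bar 108 x 22 x 8 mm, two 9 mm pins 84 mm apart pointing 12 mm down, and on top, along the bar, a dark wooden grip 60 long, 16 thick, 42 tall (top 50 mm over the bar's underside). Origin: bar's underside, midway between the pins; x along the bar, z up. Lies upright across a 30 mm tall, 56 mm wide wooden rest, pins hanging free either side. Ends alike.
- small_spanner: Small pin spanner, does not fit, to be left alone: same make, on the same kind of rest, but the bar is only 66 mm long, pins 44 mm apart, grip 46 mm long. Origin and axes as for the larger one. The two rests may change places.
- ring_top (a point): Centre of the ring's top face, 93 mm above the bench in a fixed plywood router table. Aluminium ring, 130 mm across, 12 thick, 36 mm opening, two 20 mm through holes 84 mm apart (either serves), open 15 mm below. x: line through both holes, turning with the ring; z up. Seated, the spanner's origin is here; 5 mm play per pin. Far fence 35 mm tall 115 mm off; red-handled clamp 70 mm tall, left.
- ring (a joint): Turn of the ring, rad, growing clockwise seen from above: starts between 0 and 0.20, stop at 0.90 (40 to 52 degrees to go). Turns against about 0.12 N m of friction, stays where left, stops dead at the stop, where the short black line on the ring, outside one hole, meets the white line on the dark plate.
There are look-alikes about, which are no part of the job. Leave any blue or orange look-alike of the spanner alone.

How it is judged:
By the outcome, as a careful person would: the job done as asked, in the order asked, and still so for the second after the job is handed in, with the robot touching nothing.
It also fails if it takes over 54 s, if anything falls off the work surface, if the arm or the gripper's body presses on something with over 40 N, if the wrist force passes 120 N, or if a joint passes its speed limit or range.

### The arm

A 7-joint arm with a two-finger parallel gripper is mounted at the origin on the work surface. World frame = base frame: x ahead of the robot, y to its left, z up, the work surface at z = 0. Lengths are in mm, angles in rad, forces in N, time in s.
With the tool pointing down it reaches from about 400 to 875 mm from the base axis. Payload 4.4 kg.
Tool frame: the origin (TCP) lies midway between the tips of the shut fingers; the grasp point (between the pads) lies 19 mm behind it; x points along the fingers, z is the direction in which the jaws open and shut, and the axes are right-handed (so a half turn about x gives the same grasp; the last joint's range is limited). The gripper opens to 85 mm and grips with 20 to 120 N. Pads are 22 mm wide; open, the fingers measure 114 mm over their backs; the gripper's body (76 mm by 85 mm) begins 54 mm behind the grasp point. The pads swing forward as they close: fully open they stand 13 mm farther back than shut.
Start: joints at [-1.331, 0.628, 0.038, 1.517, -0.027, 0.996, -0.02], TCP at [195.662, 619.866, 231.313] pointing down, gripper open.
Joint ranges: [-3.06, 3.06], [-0.37, 2.12], [-1.25, 1.32], [0.18, 2.47], [-1.1, 4.24], [0.23, 1.98], [-2.94, 2.94]. Speed limits (rad/s): [2.57, 2.57, 3.14, 3.14, 3.14, 3.14, 3.14].

### API

Orientations are given as [roll, pitch, yaw] about the fixed x, y, z axes, in that order (R = Rz(yaw) Ry(pitch) Rx(roll)).
In Python, from cell import ctrl gives the robot as it stands. The module is installed in compiled form; this text tells all that it offers.
- The arm moves only by the tool servo_tool, never from a script. Its argument "rows" is a list of rows, each an object of numbers: "dx", "dy", "dz": the shift along the tool's x, y, z in units of 750 mm (1.0 is 750 mm); "wx", "wy", "wz": the turn, a rotation vector about the tool's x, y, z in units of 6 degrees (1.0 is 6 degrees); "fingers": the closure, from 0 (fully open) to 1 (shut). In form: [{"dx": .., "dy": .., "dz": .., "wx": .., "wy": .., "wz": .., "fingers": ..}, ...]. A call has 1 to 5 rows; each row shifts and turns the commanded pose from where the row before left it, along the tool's axes as they then stand; what a row does not reach is not made up. A row lasts 1/8 s, in which the tool goes at most 62.5 mm and 10.7 degrees, less where a joint would pass 70% of its speed; a pose out of reach is approached as far as the arm can. A call with a number of a shift or a turn outside -1 to 1 is refused whole. A call with a gripper value outside its range is refused whole. The fingers move at their own pace and stop on an object; the grip force is fixed at half the most. Time passes only in rows, so rows that do not move let the fingers close. It gives the time, the measured TCP pose, the force and the opening at its end, in the units of the state.
- ctrl.read_state(): the state, without advancing time (a new reading comes with each control period).
- ctrl.get_image(name): name is "scene" or "top" or "wrist"; returns the picture (480x640x3 uint8, red, green, blue); there is no depth.
- ctrl.camera_info(name): a dict with "fovy" (degrees; the focal length in pixels is half the picture's height over the tangent of half this angle, whatever the lens; pixels are square), "cx", "cy" (the principal point, pixels), "R" (3x3) and "t" (3): a world point X has camera coordinates R X + t. Camera axes: x right, y down, z forward; pixel columns grow to the right and rows downward; lengths in mm; the calibration is good to about 2 mm. A picture is of the moment at which its call begins: read the wrist's pose just before it. camera_info takes no time and is no camera call; for the wrist camera it gives the pose at the moment of the call.
- ctrl.finish_job(): hands the job in, once; it reports no verdict.
Trained networks look in the newest picture that a camera, given by its name, has taken for a name from the list of things; names that differ only in an ending like _2 or _b are one class to them, and where a whole thing is asked for, a point or a joint stands for the part that bears it (a point fixed in the world has none). Each returns a list of dicts, best first, with "conf" (0 to 1); they miss things now and then, are a little off and sometimes report something else, mostly with a low value. They report only what shows in the picture. A call takes as long as a camera call. They do not tell look-alikes from the thing itself.
- ctrl.search_frame(label, camera): "extent" ([centre column, centre row, width, height] in pixels, round what is visible of it).
- ctrl.silhouettes(label, camera): "region" (480x640 bool, what is visible of it) and "extent" ([centre column, centre row, width, height] in pixels, round what is visible of it).
- ctrl.mark_of(label, camera): "point" ([column, row] in pixels: a listed point, or the origin of a listed thing).
The state is a dict: "clock": time; "qpos": joint angles; "qd": joint speeds; "tau": joint torques, N m; "eef_pos": TCP position; "tool_rot": TCP orientation; "force": force on the tool from outside, world axes, zero at the start; "torque": the same for the moment, N m; "width": finger opening in mm.
Only numpy, scipy, OpenCV 4.12 (cv2) and the standard library are available. Lean on these libraries where they do the work, as an engineer would, in place of code of your own. Each camera call takes 0.05 s, during which the arm holds its last target.

## Working session

There is one attempt and no reset: what is moved stays moved. The work goes in short steps, Python scripts to look and compute and a tool call to move; the robot and the scene stay as the last step left them, time stands still between calls to the robot, and variables do not carry over. Pictures are saved under pics/ and viewed, and the job is handed in when it is done.

Besides the shell and the picture viewer there is one more tool, called after "Request:" in YAML: its name, and indented under it one key for each argument. servo_tool: Moves the arm, as the interface text tells. Its arguments: {"type":"object","properties":{"rows":{"type":"array"}},"required":["rows"]}

```bash
mkdir -p pics
cat > h.py <<'E'
import numpy as np, cv2
from cell import ctrl
def K(ci):
    f=240/np.tan(np.radians(ci["fovy"])/2); return f,ci["cx"],ci["cy"]
def proj(ci,X):
    f,cx,cy=K(ci); c=np.array(ci["R"])@np.array(X,float)+np.array(ci["t"]); return np.array([cx+f*c[0]/c[2],cy+f*c[1]/c[2]])
def ray(ci,p):
    f,cx,cy=K(ci);R=np.array(ci["R"]);t=np.array(ci["t"])
    d=R.T@np.array([(p[0]-cx)/f,(p[1]-cy)/f,1]); o=-R.T@t; return o,d/np.linalg.norm(d)
def atz(ci,p,z):
    o,d=ray(ci,p); return o+d*(z-o[2])/d[2]
def tri(l):
    A=np.zeros((3,3));b=np.zeros(3)
    for ci,p in l:
        o,d=ray(ci,p);M=np.eye(3)-np.outer(d,d);A+=M;b+=M@o
    return np.linalg.solve(A,b)
def save(n,im): cv2.imwrite('pics/'+n+'.png',cv2.cvtColor(im,cv2.COLOR_RGB2BGR))
E
python3 - <<'E'
from h import *
s=ctrl.read_state();print(s)
for c in ["scene","top","wrist"]:
    im=ctrl.get_image(c);save(c+'0',im);ci=ctrl.camera_info(c);print(c,{k:np.round(v,3).tolist() for k,v in ci.items()})
    for l in ["spanner","small_spanner","ring_top"]:
        for d in ctrl.mark_of(l,c)[:4]: print(c,l,np.round(d["point"],1),round(d["conf"],2), np.round(atz(ci,d["point"],93 if l=="ring_top" else 30)))
E
```

```text
{'clock': 0.0, 'qpos': array([-1.33081477,  0.62935335,  0.03842532,  1.51838163, -0.02698408,
        0.99627776, -0.01999514]), 'qd': array([-0.00032229, -0.00049151, -0.00104247,  0.00030471, -0.00038756,
        0.001495  , -0.00061159]), 'tau': array([ 5.69843687e-04, -5.63416278e+01,  1.22662123e+00, -1.93442041e+01,
        1.11153806e-02,  1.06804314e-02, -1.80678632e-05]), 'eef_pos': array([195.45425652, 619.26032898, 230.37973938]), 'tool_rot': array([-3.12621621,  1.56889383, -1.86117478]), 'force': array([ 0.28339465,  0.36922518, -0.09929163]), 'torque': array([-0.0072633 ,  0.00382604,  0.03370901]), 'width': 85.30988856157353}
scene {'fovy': 56.054, 'cx': 328.288, 'cy': 237.155, 'R': [[0.43, 0.903, 0.008], [0.707, -0.331, -0.625], [-0.562, 0.275, -0.78]], 't': [-94.437, -311.523, 1228.082]}
scene spanner [297.2 230.5] 0.67 [ 378. -148.   30.]
scene spanner [168.7 229.9] 0.6 [ 262. -393.   30.]
scene spanner [230.3 283.4] 0.55 [ 445. -317.   30.]
scene small_spanner [266.  368.8] 0.62 [ 635. -315.   30.]
scene ring_top [469.5 217.8] 0.68 [542. 156.  93.]
scene ring_top [229.3 282.7] 0.63 [ 486. -321.   93.]
top {'fovy': 43.172, 'cx': 317.697, 'cy': 241.58, 'R': [[-0.017, -1.0, 0.01], [-0.995, 0.016, -0.095], [0.095, -0.011, -0.995]], 't': [-91.97, 460.7, 1305.517]}
top spanner [415.2 249.7] 0.87 [ 437. -312.   30.]
top spanner [342.3 283.6] 0.78 [ 366. -151.   30.]
top spanner [452.8 337.3] 0.56 [ 247. -386.   30.]
top small_spanner [411.3 161.2] 0.71 [ 633. -309.   30.]
top ring_top [194.1 197.1] 0.93 [550. 157.  93.]
wrist {'fovy': 64.518, 'cx': 324.585, 'cy': 236.146, 'R': [[0.301, 0.954, 0.0], [0.916, -0.289, 0.28], [0.267, -0.084, -0.96]], 't': [-650.123, -36.339, 377.884]}
```

View pics/scene0.png

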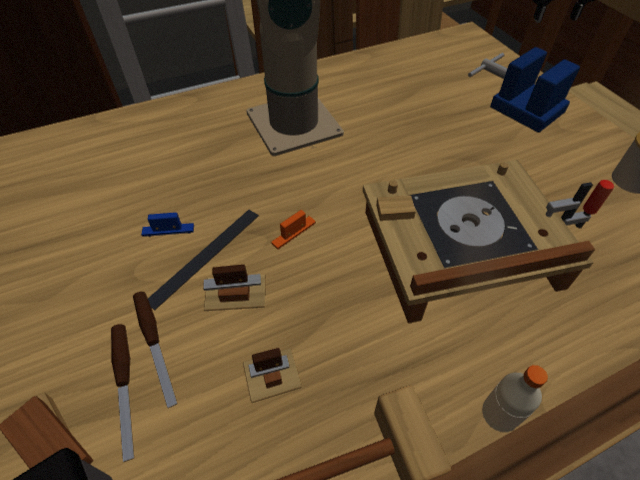

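View pics/top0.png

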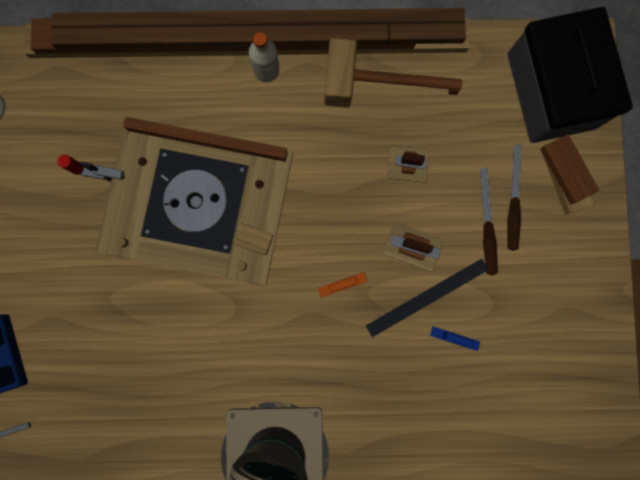

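View pics/wrist0.png

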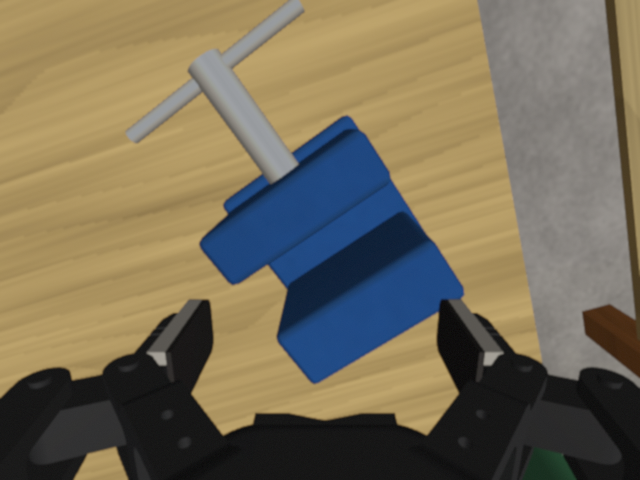

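The larger spanner is at top (415,246) / scene (232,282). The small one is at top (411,160) / scene (268,365). The orange look-alike is at top (342,284) and the blue one at top (455,338). The steel-bar, brown-grip one on a rest with the ~50 px bar fits; I'll confirm that in a crop and measure.

Run:
```python
from h import *
t=ctrl.get_image("top");s=ctrl.get_image("scene")
a=cv2.resize(t[130:290,370:450],None,fx=5,fy=3.75*5/3.75)[:600]
a=cv2.resize(t[140:275,370:460],None,fx=4.4,fy=4.4,interpolation=cv2.INTER_CUBIC)
b=cv2.resize(s[245:405,190:310],None,fx=3.3,fy=3.3,interpolation=cv2.INTER_CUBIC)
h=594;c=np.zeros((h,792,3),np.uint8);c[:a.shape[0],:a.shape[1]]=a;c[:b.shape[0],396:396+b.shape[1]]=b;save('crop1',c)
a=cv2.resize(t[110:290,90:300],None,fx=3.3,fy=3.3,interpolation=cv2.INTER_CUBIC);save('crop2',np.clip(a.astype(int)*2,0,255).astype(np.uint8))
ct=ctrl.camera_info("top");cs=ctrl.camera_info("scene")
print(tri([(ct,(415.2,249.7)),(cs,(230.3,283.4))]),tri([(ct,(194.1,197.1)),(cs,(469.5,217.8))]))
for cam in ["top","scene"]:
    ctrl.get_image(cam)
    for l in ["spanner"]:
        for d in ctrl.silhouettes(l,cam):
            m=d["region"];pts=np.argwhere(m)[:,::-1].astype(np.float32);print(cam,l,round(d["conf"],2),np.round(d["extent"]),cv2.minAreaRect(pts) if len(pts)>5 else 0)
from scipy.spatial.transform import Rotation as Ro
r=ctrl.read_state();print(np.round(Ro.from_euler('xyz',r["tool_rot"]).as_matrix(),3),r["clock"])
```

```text
[ 437.72606361 -314.73993948   18.63541962] [546.84362854 153.46573701  99.57420386]
top spanner 0.92 [457. 337.  54.  23.] ((454.8500061035156, 337.9499816894531), (51.54512405395508, 10.75174331665039), 18.434947967529297)
top spanner 0.87 [342. 284.  52.  26.] ((341.7500305175781, 284.25), (10.435515403747559, 49.963985443115234), 71.56504821777344)
scene spanner 0.92 [294. 231.  41.  41.] ((290.67828369140625, 228.4514923095703), (19.86357879638672, 48.428348541259766), 55.124671936035156)
scene spanner 0.68 [166. 226.  52.  22.] ((167.1177520751953, 223.90367126464844), (21.71401596069336, 51.60506820678711), 85.71085357666016)
scene spanner 0.56 [234. 276.  60.  28.] ((231.77293395996094, 276.5511169433594), (24.97832679748535, 56.45101547241211), 87.61405944824219)
[[ 0.    -0.954  0.301]
 [ 0.     0.301  0.954]
 [-1.     0.     0.   ]] 0.9
```

View pics/crop1.png

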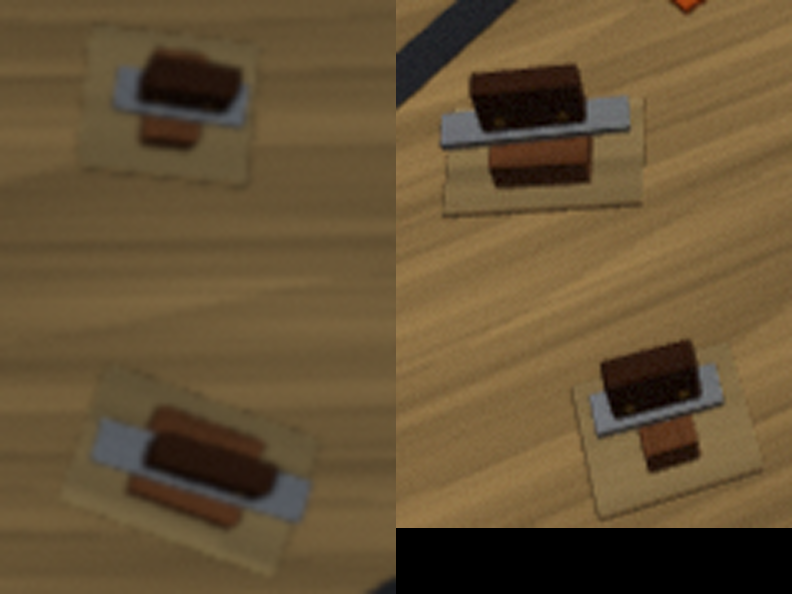

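View pics/crop2.png

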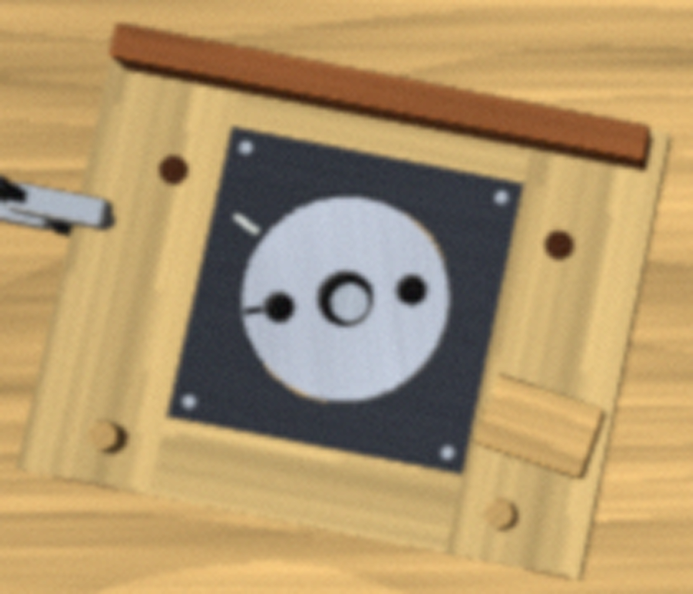

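The crop confirms it: the lower one (top 415,246) has the long bar and 60 mm grip, so that's the target. The ring's black line, at left in crop2 (255,310), turns up to the white line at (245,222). I'll sweep clockwise on an arc toward it, with a look at the ring on the way.

Request:
servo_tool:
  rows:
    - {"dy": -0.08, "dz": -0.012, "wx": 0.95, "fingers": 0}
    - {"dy": -0.08, "dz": -0.012, "wx": 0.95, "fingers": 0}
    - {"dy": -0.08, "dz": -0.012, "wx": 0.95, "fingers": 0}
    - {"dy": -0.08, "dz": -0.012, "wx": 0.95, "fingers": 0}
    - {"dy": -0.08, "dz": -0.012, "wx": 0.95, "fingers": 0}

```text
schema error: expected keys dx, dy, dz, wx, wy, wz, fingers
```

Request:
servo_tool:
  rows:
    - {"dy": -0.08, "dz": -0.012, "wx": 0.95, "fingers": 0}
    - {"dy": -0.08, "dz": -0.012, "wx": 0.95, "fingers": 0}
    - {"dy": -0.08, "dz": -0.012, "wx": 0.95, "fingers": 0}
    - {"dy": -0.06, "dz": -0.03, "wx": 0.95, "fingers": 0}
    - {"dx": 0, "fingers": 0}

```text
schema error: expected keys dx, dy, dz, wx, wy, wz, fingers
```

Run:
```python
from h import *
s=ctrl.read_state();print(s["clock"],s["eef_pos"],s["tool_rot"],s["qpos"],s["qd"])
ci=ctrl.camera_info("wrist");im=ctrl.get_image("wrist");save('w1',im)
np.save('w1ci.npy',ci,allow_pickle=True)
for d in ctrl.mark_of("ring_top","wrist")[:3]: print(d,atz(ci,d["point"],93))
print(ctrl.camera_info("wrist")["t"]-ci["t"])
```

```text
0.9 [195.6783013  619.86727047 231.33914344] [0.00648565 1.57074811 1.27148726] [-1.33081315  0.62836425  0.03852659  1.51739364 -0.02697249  0.99630549
 -0.01998012] [-1.79737824e-04 -3.94852487e-04 -1.53737422e-04 -9.50380138e-05
  8.99627255e-05 -3.75263763e-04 -5.20626380e-04]
[ 0.00421425 -0.0002555  -0.00011964]
```

View pics/w1.png

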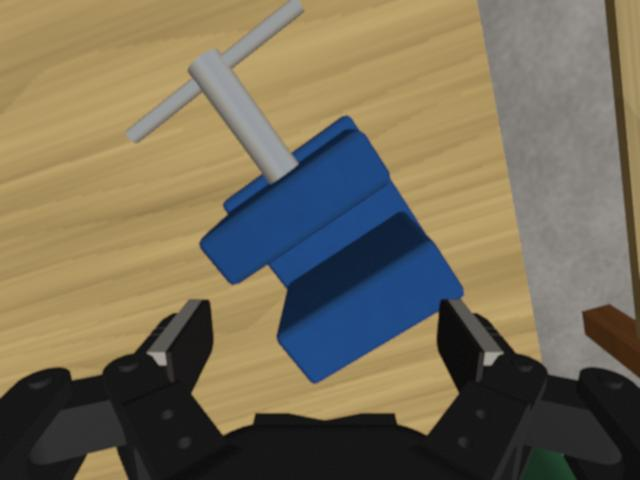

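The move calls were refused because every key is required, so nothing moved. I'll resend them in full.

Request:
servo_tool:
  rows:
    - {"dx": 0, "dy": -0.08, "dz": -0.012, "wx": 0.95, "wy": 0, "wz": 0, "fingers": 0}
    - {"dx": 0, "dy": -0.08, "dz": -0.012, "wx": 0.95, "wy": 0, "wz": 0, "fingers": 0}
    - {"dx": 0, "dy": -0.08, "dz": -0.012, "wx": 0.95, "wy": 0, "wz": 0, "fingers": 0}
    - {"dx": 0, "dy": -0.08, "dz": -0.012, "wx": 0.95, "wy": 0, "wz": 0, "fingers": 0}
    - {"dx": 0, "dy": -0.08, "dz": -0.012, "wx": 0.95, "wy": 0, "wz": 0, "fingers": 0}

```text
clock: 1.62
eef_pos: [435.8, 436.0, 231.4]
tool_rot: [-0.073, 1.57, 0.691]
force: [0.1, 0.4, -0.1]
width: 85.4
```

Request:
servo_tool:
  rows:
    - {"dx": 0, "dy": -0.08, "dz": -0.015, "wx": 0.95, "wy": 0, "wz": 0, "fingers": 0}
    - {"dx": 0, "dy": -0.08, "dz": -0.015, "wx": 0.95, "wy": 0, "wz": 0, "fingers": 0}
    - {"dx": 0, "dy": -0.08, "dz": -0.03, "wx": 0.95, "wy": 0, "wz": 0, "fingers": 0}
    - {"dx": 0, "dy": -0.07, "dz": -0.04, "wx": 0.95, "wy": 0, "wz": 0, "fingers": 0}
    - {"dx": 0, "dy": 0, "dz": -0.02, "wx": 0, "wy": 0, "wz": 0, "fingers": 0}

```text
clock: 2.25
eef_pos: [493.1, 199.0, 231.7]
tool_rot: [-1.576, 1.568, -1.216]
force: [-1.0, 1.4, -0.2]
width: 85.4
```

Run:
```python
from h import *
s=ctrl.read_state();print(s["clock"],s["eef_pos"],s["tool_rot"],s["qpos"],s["qd"])
ci=ctrl.camera_info("wrist");im=ctrl.get_image("wrist");save('w1',im)
np.save('w1ci.npy',ci,allow_pickle=True)
for d in ctrl.mark_of("ring_top","wrist")[:3]: print(d,atz(ci,d["point"],93))
print(-np.array(ci["R"]).T@ci["t"]-s["eef_pos"])
```

```text
2.25 [493.09445156 198.99433623 231.7042972 ] [-1.57579619  1.56788306 -1.21617713] [-0.64010517  0.4727655   0.29467732  1.8524957  -0.17435128  0.84162152
  0.10026055] [-0.1061082  -0.15875583 -0.07141525  0.28592356 -0.0055541  -0.14999427
 -0.02085239]
{'point': [365.3, 294.9], 'conf': 0.85} [545.12897657 154.06854226  93.        ]
[-25.14758259  66.93431288 141.77753177]
```

View pics/w1.png

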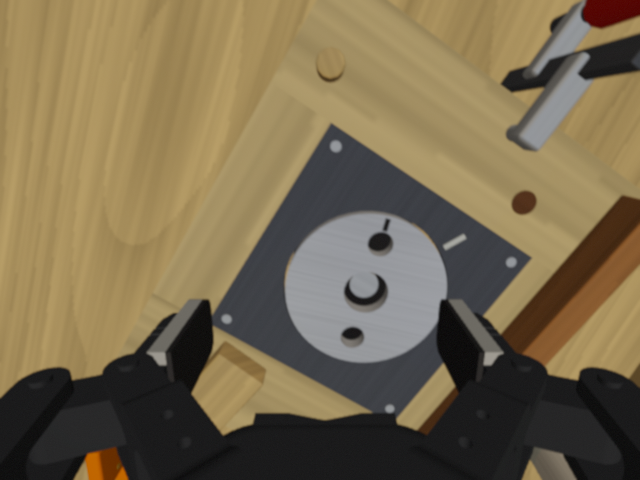

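The ring fills the wrist view: centre about (366,288), holes about (380,242) and (352,336), black line at (387,224), white line at (455,242). I'll measure it now that the arm has settled.

```bash
cat >> h.py <<'E'
def ringmeas(cam,ci,im,z=93,c0=None):
    """rectify plane z to a metric picture: 4 px/mm, 200 mm square centred c0; rows=-x, cols=-y"""
    S=4;N=800
    w=[(c0[0]+100,c0[1]+100),(c0[0]+100,c0[1]-100),(c0[0]-100,c0[1]-100),(c0[0]-100,c0[1]+100)]
    src=np.float32([proj(ci,(x,y,z)) for x,y in w]);dst=np.float32([(0,0),(N,0),(N,N),(0,N)])
    return cv2.warpPerspective(im,cv2.getPerspectiveTransform(src,dst),(N,N),flags=cv2.INTER_CUBIC)
E
python3 - <<'E'
from h import *
s=ctrl.read_state();print(s["clock"],s["eef_pos"],s["qd"])
ci=ctrl.camera_info("wrist");im=ctrl.get_image("wrist")
c0=(546,154)
w=ringmeas("wrist",ci,im,93,c0)
ct=ctrl.camera_info("top");it=ctrl.get_image("top");wt=ringmeas("top",ct,it,93,c0)
cs=ctrl.camera_info("scene");i2=ctrl.get_image("scene");ws=ringmeas("s",cs,i2,93,c0)
def an(w,n):
    g=cv2.cvtColor(w,cv2.COLOR_RGB2GRAY);g=cv2.GaussianBlur(g,(5,5),0)
    th,b=cv2.threshold(g[150:650,150:650],0,255,cv2.THRESH_OTSU)
    cs_,h=cv2.findContours(b,cv2.RETR_TREE,cv2.CHAIN_APPROX_NONE)
    print(n,th)
    for c in cs_:
        A=cv2.contourArea(c)
        if A>1500:
            e=cv2.fitEllipse(c+150); x=c0[0]+100-e[0][1]/4; y=c0[1]+100-e[0][0]/4
            print('  A',A/16,'ctr',np.round((x,y),1),'ax',np.round(np.array(e[1])/4,1))
an(w,'wrist');an(wt,'top');an(ws,'scene')
save('rect',cv2.resize(np.hstack([w,wt]),(800,400)))
save('rectw',cv2.resize(w,(600,600)))
E
```

```text
2.35 [491.05554659 203.78336186 231.54487841] [-0.02556308  0.02488801 -0.02949139 -0.05892096 -0.00570639 -0.00637254
  0.00064773]
wrist 106.0
  A 12644.78125 ctr [545.2 153.4] ax [124.  129.6]
  A 215.875 ctr [549.9 117.2] ax [14.4 20.1]
  A 472.1875 ctr [545.1 157.9] ax [29.3 34.4]
top 65.0
  A 12618.25 ctr [544.7 153.5] ax [123.6 130.4]
  A 309.3125 ctr [548.3 115. ] ax [19.8 19.9]
  A 567.09375 ctr [543.4 156.8] ax [33.6 33.8]
scene 81.0
  A 12681.375 ctr [546.5 151.7] ax [122.5 131.1]
  A 314.8125 ctr [551.4 112.9] ax [19.7 20.5]
  A 773.90625 ctr [545.2 156.6] ax [31.  37.2]
```

View pics/rectw.png

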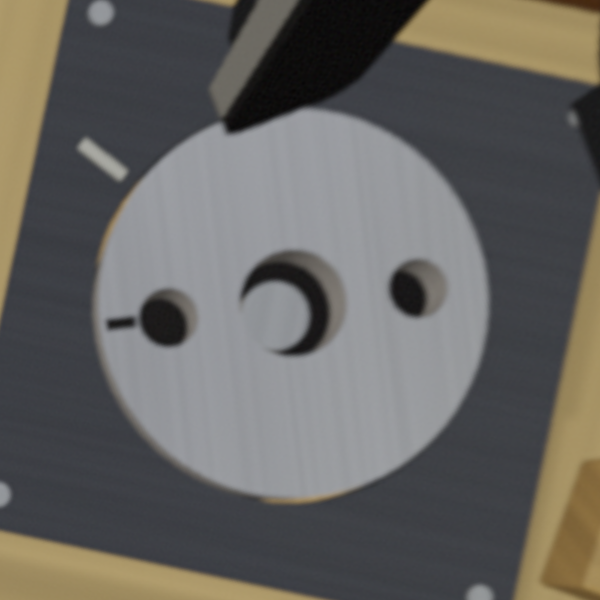

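The ring, rectified at z=93, has its holes at (167,317) and (419,288) px at 3 px/mm. That gives 84.4 mm spacing, which matches. Centre is (545, 156.5), hole line is at 96.6°, and there are about 43.5° to turn. Next I'll go to the spanner.

Request:
servo_tool:
  rows:
    - {"dx": 0, "dy": -0.08, "dz": -0.005, "wx": 0.95, "wy": 0, "wz": 0, "fingers": 0}
    - {"dx": 0, "dy": -0.08, "dz": -0.005, "wx": 0.95, "wy": 0, "wz": 0, "fingers": 0}
    - {"dx": 0, "dy": -0.08, "dz": -0.005, "wx": 0.95, "wy": 0, "wz": 0, "fingers": 0}
    - {"dx": 0, "dy": -0.08, "dz": -0.005, "wx": 0.95, "wy": 0, "wz": 0, "fingers": 0}
    - {"dx": 0, "dy": -0.08, "dz": -0.005, "wx": 0.9, "wy": 0, "wz": 0, "fingers": 0}

```text
clock: 3.12
eef_pos: [525.7, -91.6, 231.3]
tool_rot: [-0.142, 1.569, -0.265]
force: [0.7, -0.5, 0.5]
width: 85.5
```

Run:
```python
from h import *
from scipy.spatial.transform import Rotation as Ro
s=ctrl.read_state();print(s["clock"],s["eef_pos"],np.round(Ro.from_euler('xyz',s["tool_rot"]).as_matrix(),3).tolist(),s["qpos"])
ct=ctrl.camera_info("top")
a=atz(ct,(392.3,240),38);b=atz(ct,(439.3,253.2),38);print(a,b,(a+b)/2,np.linalg.norm(a-b),np.degrees(np.arctan2(*(a-b)[1::-1])))
```

```text
3.125 [525.69001616 -91.62153303 231.25199905] [[0.002, 0.123, 0.992], [-0.0, 0.992, -0.123], [-1.0, -0.0, 0.002]] [-0.17356236  0.49233542  0.43378662  1.85219423 -0.26686611  0.85273651
  0.26870355]
[ 458.4113186  -261.18625571   38.        ] [ 428.06475313 -362.15935252   38.        ] [ 443.23803587 -311.67280412   38.        ] 105.43472063473558 73.27231717463044
```

Request:
servo_tool:
  rows:
    - {"dx": 0, "dy": -0.076, "dz": -0.018, "wx": 0, "wy": 0, "wz": 0, "fingers": 0}
    - {"dx": 0, "dy": -0.076, "dz": -0.018, "wx": 0, "wy": 0, "wz": 0, "fingers": 0}
    - {"dx": 0, "dy": -0.076, "dz": -0.018, "wx": 0, "wy": 0, "wz": 0, "fingers": 0}
    - {"dx": 0, "dy": -0.076, "dz": -0.018, "wx": 1.0, "wy": 0, "wz": 0, "fingers": 0}
    - {"dx": 0, "dy": 0, "dz": 0, "wx": 0.6, "wy": 0, "wz": 0, "fingers": 0}

```text
clock: 3.75
eef_pos: [441.0, -316.1, 231.7]
tool_rot: [-1.281, 1.566, -1.58]
force: [0.1, 1.0, 0.2]
width: 85.1
```

Run:
```python
from h import *
ctrl.get_image("top")
s=ctrl.read_state();print(s["clock"],s["eef_pos"],s["qd"])
ci=ctrl.camera_info("wrist");im=ctrl.get_image("wrist");save('w2',im)
np.save('w2ci.npy',ci,allow_pickle=True)
for d in ctrl.mark_of("spanner","wrist")[:3]: print(d,atz(ci,d["point"],30))
```

```text
3.8 [ 442.51423856 -312.9058163   231.2656116 ] [-0.04199501 -0.00455185 -0.06065442  0.01181504  0.00315508  0.00355851
  0.07673054]
{'point': [187.4, 56.5], 'conf': 0.94} [ 370.98270583 -159.83033719   30.        ]
{'point': [170.0, 326.0], 'conf': 0.85} [ 257.14532134 -385.58817251   30.        ]
{'point': [325.4, 205.1], 'conf': 0.69} [ 443.52194534 -312.63315657   30.        ]
```

View pics/w2.png

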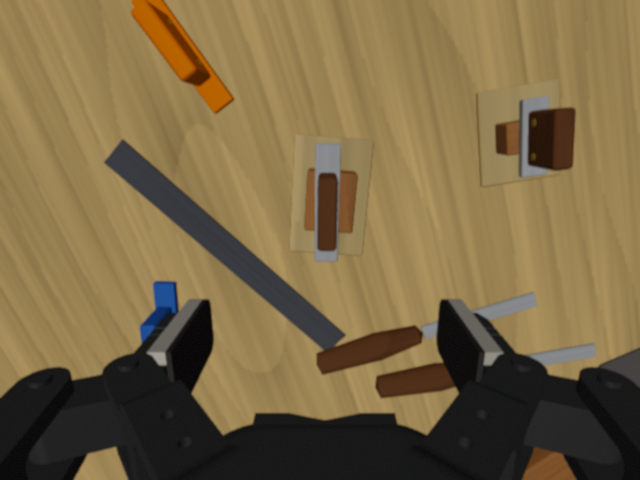

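The wrist view shows the large spanner, bar ends at about (328,143) and (327,262), grip top (318–337, 173–250). The small spanner is at (540,138), orange at (185,50), blue at (160,310). Now its pose and height from two views.

Run:
```python
from h import *
from scipy.spatial.transform import Rotation as Ro
ci=np.load('w2ci.npy',allow_pickle=True).item()
im=cv2.cvtColor(cv2.imread('pics/w2.png'),cv2.COLOR_BGR2RGB)
save('w2c',cv2.resize(im[125:275,280:380],None,fx=4,fy=4,interpolation=cv2.INTER_CUBIC))
it=ctrl.get_image("top");save('t2c',cv2.resize(it[225:275,380:450],None,fx=10,fy=10,interpolation=cv2.INTER_CUBIC))
s=ctrl.read_state();R=Ro.from_euler('xyz',s["tool_rot"]).as_matrix();print(s["clock"],s["eef_pos"],np.round(R,4).tolist())
a=atz(ci,(328,143),38);b=atz(ci,(327,262),38);print(a,b,(a+b)/2,np.linalg.norm(a-b),np.degrees(np.arctan2(*(a-b)[1::-1])))
a=atz(ci,(327,173),80);b=atz(ci,(327,250),80);print(a,b,(a+b)/2,np.linalg.norm(a-b))
```

```text
3.95 [ 443.94689538 -309.31698434  230.97893036] [[0.0001, 0.2823, 0.9593], [0.0004, 0.9593, -0.2823], [-1.0, 0.0004, -0.0001]]
[ 461.92180667 -259.9033222    38.        ] [ 429.58251739 -363.38618359   38.        ] [ 445.75216203 -311.6447529    38.        ] 108.4183205540561 72.64552386548166
[ 454.89506125 -279.15477423   80.        ] [ 436.8330539  -338.59780644   80.        ] [ 445.86405757 -308.87629034   80.        ] 62.12656588293384
```

View pics/w2c.png

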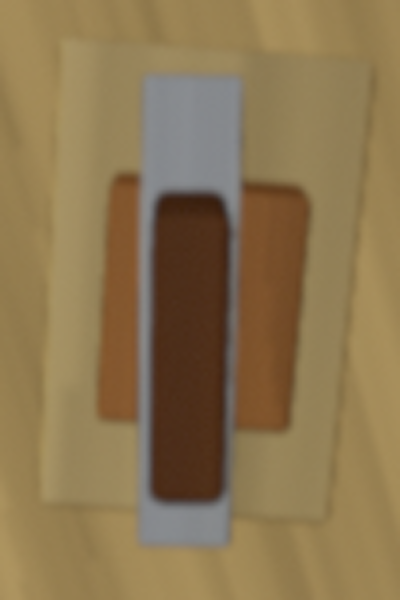

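View pics/t2c.png

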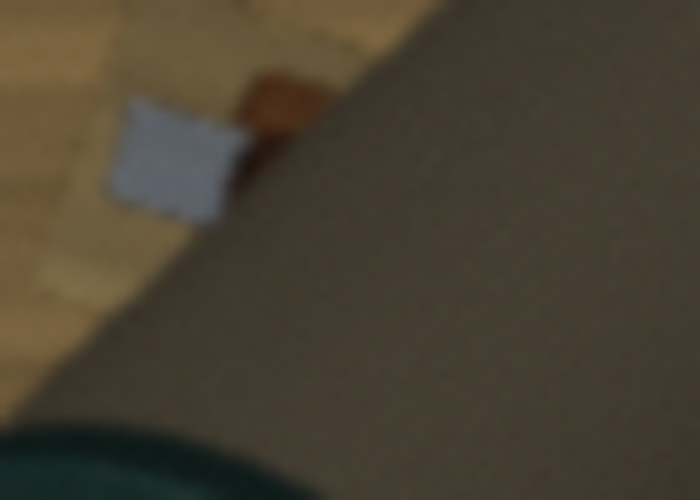

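Bar length measures 108.4 and grip about 60, both consistent with the heights assumed. The spanner is at about (445,-311.5), bar angle 73°. I'll descend partway and look again from the second position to confirm the height.

Request:
servo_tool:
  rows:
    - {"dx": 0.07, "dy": -0.002, "dz": 0.002, "wx": 0.1, "wy": 0, "wz": 0, "fingers": 0}
    - {"dx": 0.06, "dy": 0, "dz": 0, "wx": 0, "wy": 0, "wz": 0, "fingers": 0}
    - {"dx": 0, "dy": 0, "dz": 0, "wx": 0, "wy": 0, "wz": 0, "fingers": 0}
    - {"dx": 0, "dy": 0, "dz": 0, "wx": 0, "wy": 0, "wz": 0, "fingers": 0}

```text
clock: 4.45
eef_pos: [445.0, -312.4, 135.0]
tool_rot: [-0.288, 1.569, -0.587]
force: [0.4, -0.6, 0.8]
width: 85.6
```

Run:
```python
from h import *
from scipy.spatial.transform import Rotation as Ro
s=ctrl.read_state();R=Ro.from_euler('xyz',s["tool_rot"]).as_matrix();print(s["clock"],s["eef_pos"],np.round(R,4).tolist())
ci=ctrl.camera_info("wrist");im=ctrl.get_image("wrist");save('w3',im)
np.save('w3ci.npy',ci,allow_pickle=True)
```

```text
4.45 [ 444.96762174 -312.36981473  135.0424445 ] [[0.0016, 0.2944, 0.9557], [-0.0011, 0.9557, -0.2944], [-1.0, -0.0005, 0.0018]]
```

View pics/w3.png

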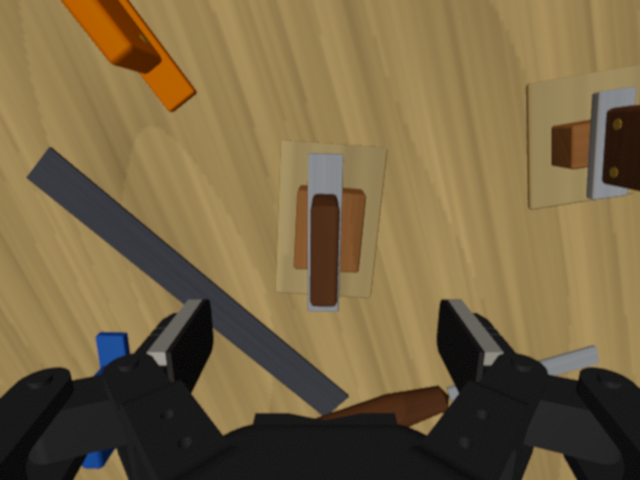

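Wrist view, closer: bar ends at about (325,154) and (323,311), grip top centred on column 324, midway between the fingers (212 and 440).

Run:
```python
from h import *
c2=np.load('w2ci.npy',allow_pickle=True).item();c3=np.load('w3ci.npy',allow_pickle=True).item();ct=ctrl.camera_info("top")
A=tri([(c2,(328,143.5)),(c3,(325.3,154)),(ct,(392.3,240))]);B=tri([(c2,(326.7,261.7)),(c3,(323.3,311)),(ct,(439.3,253.2))])
print(A,B,(A+B)/2,np.linalg.norm(A-B),np.degrees(np.arctan2(*(A-B)[1::-1])))
a=atz(c3,(325.3,154),38);b=atz(c3,(323.3,311),38);print(a,b,(a+b)/2,np.linalg.norm(a-b),np.degrees(np.arctan2(*(a-b)[1::-1])))
a=atz(c3,(324,207),80);b=atz(c3,(324,305),80);print((a+b)/2,np.linalg.norm(a-b))
print(ctrl.read_state()["eef_pos"])
```

```text
[ 460.96519192 -262.09811797   21.92544433] [ 428.69873308 -362.97654929   36.82171695] [ 444.8319625  -312.53733363   29.37358064] 106.95551042625506 72.26287095988953
[ 461.50348421 -260.78226017   38.        ] [ 428.81626    -362.53335905   38.        ] [ 445.1598721  -311.65780961   38.        ] 106.87254441158038 72.19054632067272
[ 445.17277118 -311.07004037   80.        ] 56.89174133412737
[ 445.19831542 -312.76312946  135.56819397]
```

Centre agrees (445.1,-311.6); height by triangulation is 22–37 at the ends, which is noisy because the baseline runs along the view, but the sizes support 38. I'll descend to TCP z≈45 and grip.

Request:
servo_tool:
  rows:
    - {"dx": 0.06, "dy": 0.0015, "dz": 0, "wx": 0, "wy": 0, "wz": 0, "fingers": 0}
    - {"dx": 0.04, "dy": 0, "dz": 0, "wx": 0, "wy": 0, "wz": 0, "fingers": 0}
    - {"dx": 0.02, "dy": 0, "dz": 0, "wx": 0, "wy": 0, "wz": 0, "fingers": 0}
    - {"dx": 0, "dy": 0, "dz": 0, "wx": 0, "wy": 0, "wz": 0, "fingers": 0}

```text
clock: 5.0
eef_pos: [444.4, -311.4, 44.3]
tool_rot: [-0.196, 1.57, -0.496]
force: [0.9, 0.1, -0.2]
width: 85.5
```

Request:
servo_tool:
  rows:
    - {"dx": 0, "dy": 0, "dz": 0, "wx": 0, "wy": 0, "wz": 0, "fingers": 1}
    - {"dx": 0, "dy": 0, "dz": 0, "wx": 0, "wy": 0, "wz": 0, "fingers": 1}
    - {"dx": 0, "dy": 0, "dz": 0, "wx": 0, "wy": 0, "wz": 0, "fingers": 1}
    - {"dx": 0, "dy": 0, "dz": 0, "wx": 0, "wy": 0, "wz": 0, "fingers": 1}
    - {"dx": 0, "dy": 0, "dz": 0, "wx": 0, "wy": 0, "wz": 0, "fingers": 1}

```text
clock: 5.62
eef_pos: [444.3, -311.2, 44.2]
tool_rot: [-0.0, 1.57, -0.301]
force: [-0.8, -0.3, 5.8]
width: 15.5
```

Request:
servo_tool:
  rows:
    - {"dx": 0, "dy": 0, "dz": 0, "wx": 0, "wy": 0, "wz": 0, "fingers": 1}
    - {"dx": 0, "dy": 0, "dz": 0, "wx": 0, "wy": 0, "wz": 0, "fingers": 1}
    - {"dx": 0, "dy": 0, "dz": 0, "wx": 0, "wy": 0, "wz": 0, "fingers": 1}

```text
clock: 6.0
eef_pos: [444.4, -311.3, 44.3]
tool_rot: [0.042, 1.57, -0.259]
force: [0.4, -0.3, 5.6]
width: 15.2
```

Gripped at 15.2 mm wide (grip is 16). Lifting.

Request:
servo_tool:
  rows:
    - {"dx": -0.04, "dy": 0, "dz": 0, "wx": 0, "wy": 0, "wz": 0, "fingers": 1}
    - {"dx": -0.06, "dy": 0, "dz": 0, "wx": 0, "wy": 0, "wz": 0, "fingers": 1}
    - {"dx": -0.07, "dy": 0, "dz": 0, "wx": 0, "wy": 0, "wz": 0, "fingers": 1}
    - {"dx": -0.06, "dy": 0, "dz": 0, "wx": 0, "wy": 0, "wz": 0, "fingers": 1}
    - {"dx": 0, "dy": 0, "dz": 0, "wx": 0, "wy": 0, "wz": 0, "fingers": 1}

```text
clock: 6.62
eef_pos: [445.5, -312.4, 219.0]
tool_rot: [-0.267, 1.565, -0.568]
force: [0.2, 0.3, -3.5]
width: 15.3
```

Run:
```python
from h import *
from scipy.spatial.transform import Rotation as Ro
s=ctrl.read_state();R=Ro.from_euler('xyz',s["tool_rot"]).as_matrix();print(s["clock"],s["eef_pos"],np.round(R,4).tolist(),s["width"],s["force"],s["torque"])
ci=ctrl.camera_info("wrist");im=ctrl.get_image("wrist");save('w4',im)
np.save('w4ci.npy',ci,allow_pickle=True)
save('s4',ctrl.get_image("scene"))
```

```text
6.625 [ 445.45632501 -312.40332979  219.01903861] [[0.0052, 0.296, 0.9552], [-0.0033, 0.9552, -0.296], [-1.0, -0.0016, 0.0059]] 15.264438550677175 [ 0.23386001  0.32112154 -3.48607402] [-0.00462679 -0.0461299   0.00057957]
```

View pics/w4.png

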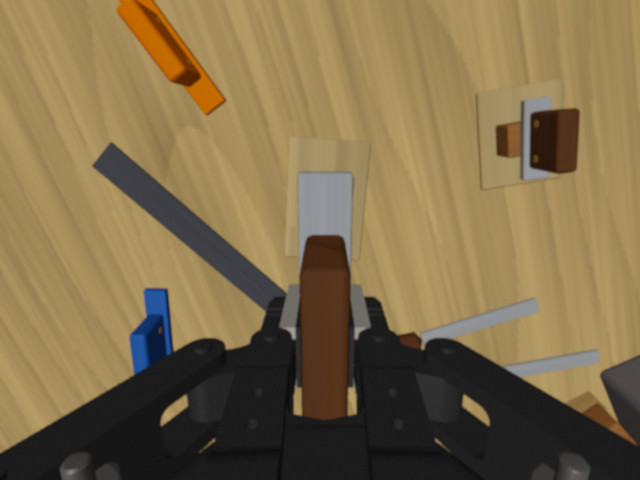

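View pics/s4.png

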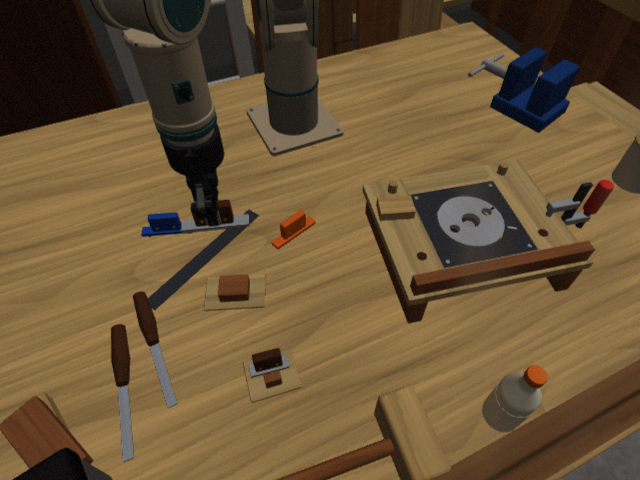

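Lifted cleanly: in the scene the rest is empty at (235,288), the small spanner is untouched at (268,365), and the held bar's far end in the wrist view is at (326,172). Next, the in-hand offset and the route to the ring.

Run:
```python
from h import *
from scipy.spatial.transform import Rotation as Ro
s=ctrl.read_state();R=Ro.from_euler('xyz',s["tool_rot"]).as_matrix();e=s["eef_pos"];print(e,s["clock"])
ci=np.load('w4ci.npy',allow_pickle=True).item();e=np.array([445.456,-312.403,219.019])
for p,dz in [((298.5,172),6.3),((353,172),6.3),((326,172),6.3),((326,172),3)]:
    q=atz(ci,p,e[2]-dz); print(p,dz,np.round(R.T@(q-e),1))
yw=np.degrees(np.arctan2(R[1,2],R[0,2]));print("jaw yaw",yw)
```

```text
[ 443.50700954 -310.29224006  215.44181274] 6.725
(298.5, 172) 6.3 [  6.4  53.8 -10. ]
(353, 172) 6.3 [ 6.3 53.8 11.1]
(326, 172) 6.3 [ 6.3 53.8  0.6]
(326, 172) 3 [ 3.  54.2  0.6]
jaw yaw -17.20372827840291
```

In-hand offset is negligible (-0.2, 0.6 mm). I'll rotate 23.8° counter-clockwise, then translate over the ring.

Request:
servo_tool:
  rows:
    - {"dx": 0, "dy": 0.03, "dz": 0, "wx": -1, "wy": 0, "wz": 0, "fingers": 1}
    - {"dx": 0, "dy": 0, "dz": 0, "wx": -1, "wy": 0, "wz": 0, "fingers": 1}
    - {"dx": 0, "dy": 0, "dz": 0, "wx": -1, "wy": 0, "wz": 0, "fingers": 1}
    - {"dx": 0, "dy": 0, "dz": 0, "wx": -0.97, "wy": 0, "wz": 0, "fingers": 1}

```text
clock: 7.22
eef_pos: [449.3, -288.5, 213.8]
tool_rot: [2.491, 1.566, 2.61]
force: [-0.0, 0.1, -2.9]
width: 15.2
```

Request:
servo_tool:
  rows:
    - {"dx": 0, "dy": 0.065, "dz": 0.022, "wx": 0, "wy": 0, "wz": 0, "fingers": 1}
    - {"dx": 0, "dy": 0.065, "dz": 0.022, "wx": 0, "wy": 0, "wz": 0, "fingers": 1}
    - {"dx": 0, "dy": 0.065, "dz": 0.022, "wx": 0, "wy": 0, "wz": 0, "fingers": 1}
    - {"dx": 0, "dy": 0.065, "dz": 0.022, "wx": 0, "wy": 0, "wz": 0, "fingers": 1}
    - {"dx": 0, "dy": 0.065, "dz": 0.022, "wx": 0, "wy": 0, "wz": 0, "fingers": 1}

```text
clock: 7.85
eef_pos: [503.2, -36.2, 214.1]
tool_rot: [3.014, 1.566, 3.129]
force: [0.8, -0.9, -3.2]
width: 15.2
```

```bash
cat > st.py <<'E'
from h import *
from scipy.spatial.transform import Rotation as Ro
import sys
s=ctrl.read_state();R=Ro.from_euler('xyz',s["tool_rot"]).as_matrix()
print(s["clock"],s["eef_pos"],"yaw",np.degrees(np.arctan2(R[1,2],R[0,2])),"xdown",np.round(R[:,0],4),s["width"],s["force"],s["torque"])
off=R@np.array([0,-0.2,0.6])
T=np.array([545.2,156.4,0])
d=R.T@(T-s["eef_pos"]-off);print("to go tool y,z mm",d[1:],"units",d[1:]/750)
E
python3 st.py
```

```text
7.85 [503.24034829 -36.16523383 214.06955361] yaw 6.594082467645852 xdown [-4.5e-03  1.0e-04 -1.0e+00] 15.21360222850534 [ 0.79545127 -0.89705248 -3.24000108] [-0.01266499 -0.08502357  0.00307606]
to go tool y,z mm [186.54893428  64.15967233] units [0.24873191 0.08554623]
```

Request:
servo_tool:
  rows:
    - {"dx": 0, "dy": 0.065, "dz": 0.022, "wx": 0, "wy": 0, "wz": 0, "fingers": 1}
    - {"dx": 0, "dy": 0.065, "dz": 0.022, "wx": 0, "wy": 0, "wz": 0, "fingers": 1}
    - {"dx": 0, "dy": 0.065, "dz": 0.022, "wx": 0, "wy": 0, "wz": 0, "fingers": 1}
    - {"dx": 0, "dy": 0, "dz": 0, "wx": 0, "wy": 0, "wz": 0, "fingers": 1}
    - {"dx": 0, "dy": 0, "dz": 0, "wx": 0, "wy": 0, "wz": 0, "fingers": 1}

```text
clock: 8.48
eef_pos: [535.5, 112.3, 214.3]
tool_rot: [-2.839, 1.566, -2.723]
force: [-0.2, -0.4, -3.3]
width: 15.5
```

```bash
python3 st.py
```

```text
8.475 [535.5439404  112.28007807 214.27372659] yaw 6.614996103583516 xdown [-0.0041 -0.0018 -1.    ] 15.481738837385931 [-0.2025935  -0.38230916 -3.30448675] [-0.02513102 -0.0463147  -0.00635623]
to go tool y,z mm [43.20230482 14.99773827] units [0.05760307 0.01999698]
```

Request:
servo_tool:
  rows:
    - {"dx": 0, "dy": 0.0576, "dz": 0.02, "wx": 0, "wy": 0, "wz": 0, "fingers": 1}
    - {"dx": 0.03, "dy": 0, "dz": 0, "wx": 0, "wy": 0, "wz": 0, "fingers": 1}
    - {"dx": 0.03, "dy": 0, "dz": 0, "wx": 0, "wy": 0, "wz": 0, "fingers": 1}
    - {"dx": 0, "dy": 0, "dz": 0, "wx": 0, "wy": 0, "wz": 0, "fingers": 1}
    - {"dx": 0, "dy": 0, "dz": 0, "wx": 0, "wy": 0, "wz": 0, "fingers": 1}

```text
clock: 9.1
eef_pos: [547.3, 156.3, 171.6]
tool_rot: [-1.295, 1.57, -1.181]
force: [0.2, 0.2, -3.0]
width: 15.7
```

```bash
python3 st.py
python3 - <<'E'
from h import *
for c in ["wrist","scene"]:
    im=ctrl.get_image(c); 
    if c=="scene": im=cv2.resize(im[120:320,350:610],None,fx=3,fy=3,interpolation=cv2.INTER_CUBIC)
    save('r5'+c,im)
E
```

```text
9.1 [547.27198784 156.34778539 171.61525347] yaw 6.485400869896147 xdown [ 2.e-04 -4.e-04 -1.e+00] 15.669278663249742 [ 0.24013241  0.23077213 -2.97606977] [ 0.02240512 -0.03424429 -0.00116091]
to go tool y,z mm [ 0.55194461 -2.67155356] units [ 0.00073593 -0.00356207]
```

View pics/r5wrist.png

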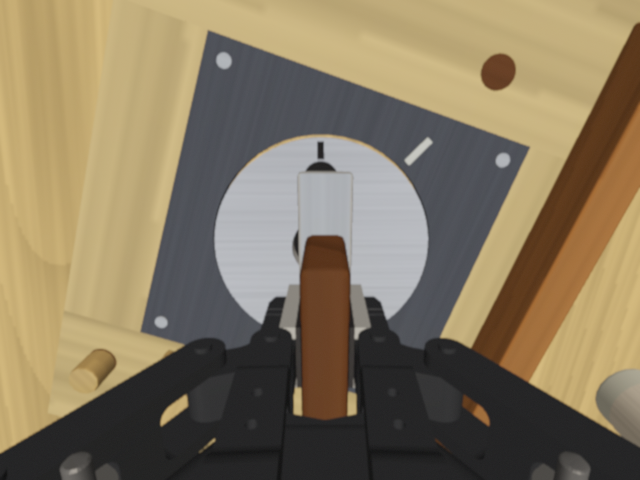

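View pics/r5scene.png

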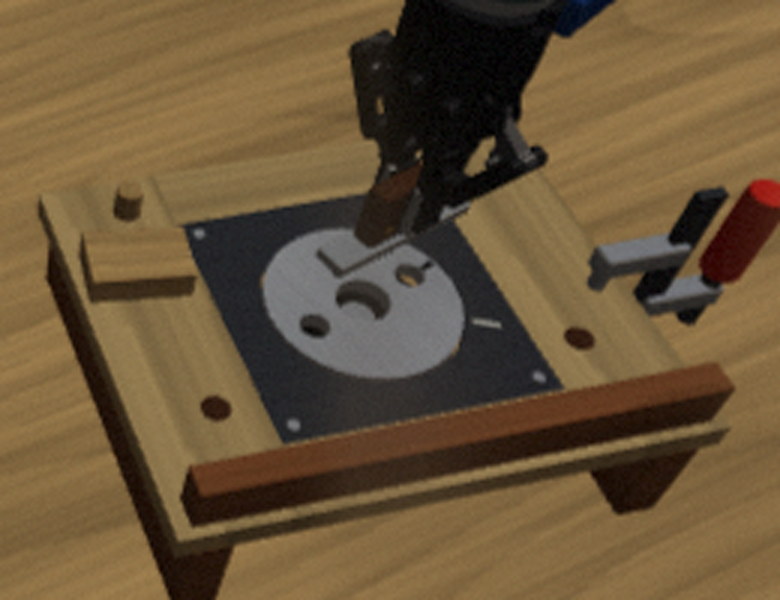

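The wrist view shows the hole's edge and black line on column 321, and the bar on column 326. So I need about 2.5 mm of shift to tool -z, matching the computed -2.7. I'll correct and lower to just above the ring.

Request:
servo_tool:
  rows:
    - {"dx": 0.02, "dy": 0.0007, "dz": -0.0035, "wx": 0, "wy": 0, "wz": 0, "fingers": 1}
    - {"dx": 0.02, "dy": 0, "dz": 0, "wx": 0, "wy": 0, "wz": 0, "fingers": 1}
    - {"dx": 0.017, "dy": 0, "dz": 0, "wx": 0, "wy": 0, "wz": 0, "fingers": 1}
    - {"dx": 0, "dy": 0, "dz": 0, "wx": 0, "wy": 0, "wz": 0, "fingers": 1}
    - {"dx": 0, "dy": 0, "dz": 0, "wx": 0, "wy": 0, "wz": 0, "fingers": 1}

```text
clock: 9.82
eef_pos: [544.6, 157.7, 128.5]
tool_rot: [-0.424, 1.571, -0.309]
force: [-0.2, -0.0, -2.3]
width: 15.3
```

```bash
python3 st.py
python3 - <<'E'
from h import *
for c in ["wrist","scene"]:
    im=ctrl.get_image(c); 
    if c=="scene": im=cv2.resize(im[160:280,400:560],None,fx=4.9,fy=4.9,interpolation=cv2.INTER_CUBIC)
    save('r6'+c,im)
E
```

```text
9.825 [544.57911762 157.71310053 128.54891835] yaw 6.5890133505985995 xdown [ 3.e-04 -1.e-04 -1.e+00] 15.287006867188456 [-0.15778988 -0.01807071 -2.29937742] [-0.05828785 -0.03358625 -0.00334542]
to go tool y,z mm [-1.16058752 -0.16728469] units [-0.00154745 -0.00022305]
```

View pics/r6wrist.png

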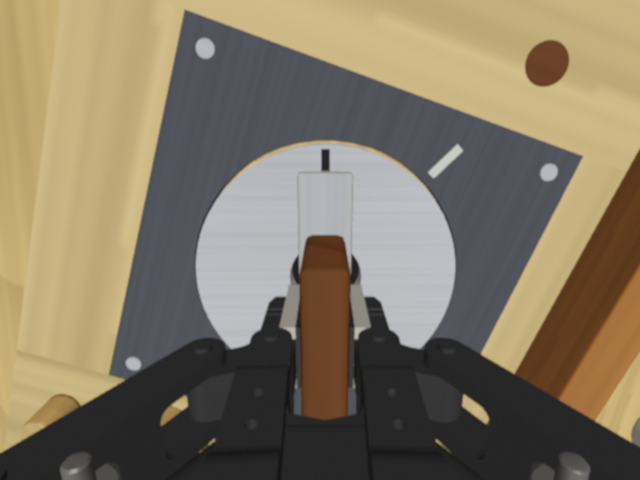

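View pics/r6scene.png

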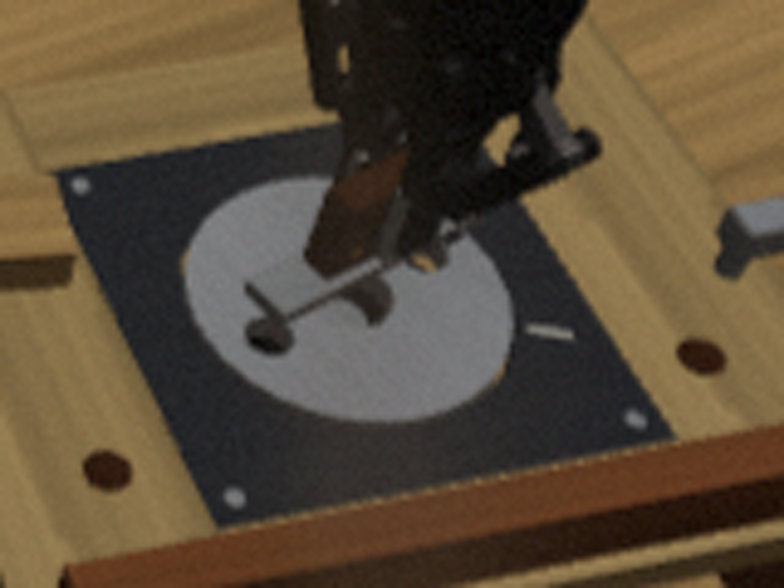

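The black line (col 326) and bar (col 325) line up, and the pins sit over the holes in the scene crop. Lowering about 21 mm to seat.

Request:
servo_tool:
  rows:
    - {"dx": 0.006, "dy": -0.0015, "dz": 0, "wx": 0, "wy": 0, "wz": 0, "fingers": 1}
    - {"dx": 0.008, "dy": 0, "dz": 0, "wx": 0, "wy": 0, "wz": 0, "fingers": 1}
    - {"dx": 0.008, "dy": 0, "dz": 0, "wx": 0, "wy": 0, "wz": 0, "fingers": 1}
    - {"dx": 0.005, "dy": 0, "dz": 0, "wx": 0, "wy": 0, "wz": 0, "fingers": 1}
    - {"dx": 0, "dy": 0, "dz": 0, "wx": 0, "wy": 0, "wz": 0, "fingers": 1}

```text
clock: 10.55
eef_pos: [544.2, 156.6, 107.9]
tool_rot: [-2.973, 1.57, -2.857]
force: [-0.3, 0.4, -2.8]
width: 15.6
```

```bash
python3 st.py
python3 - <<'E'
from h import *
for c in ["scene"]:
    im=ctrl.get_image(c); 
    if c=="scene": im=cv2.resize(im[160:280,400:560],None,fx=4.9,fy=4.9,interpolation=cv2.INTER_CUBIC)
    save('r7'+c,im)
E
```

```text
10.55 [544.21609006 156.60299839 107.87861715] yaw 6.595288471691489 xdown [-7.e-04 -2.e-04 -1.e+00] 15.603438416656202 [-0.2949548   0.38606488 -2.7517208 ] [0.03382968 0.00227186 0.0080197 ]
to go tool y,z mm [-0.10186297  0.42908427] units [-0.00013582  0.00057211]
```

View pics/r7scene.png

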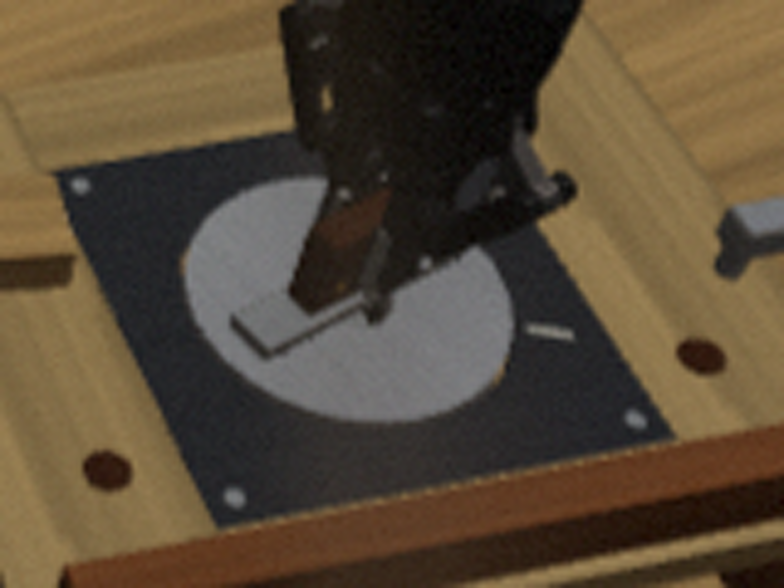

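The pins went in with no resistance and the bar is about flush. I'll nudge down to touch before turning.

Request:
servo_tool:
  rows:
    - {"dx": 0.001, "dy": 0, "dz": 0.0005, "wx": 0, "wy": 0, "wz": 0, "fingers": 1}
    - {"dx": 0.001, "dy": 0, "dz": 0, "wx": 0, "wy": 0, "wz": 0, "fingers": 1}
    - {"dx": 0, "dy": 0, "dz": 0, "wx": 0, "wy": 0, "wz": 0, "fingers": 1}

```text
clock: 10.98
eef_pos: [545.0, 156.8, 107.3]
tool_rot: [0.37, 1.57, 0.485]
force: [-1.1, 0.0, 1.9]
width: 15.3
```

Contact: Fz went from -2.8 to +1.9 at the expected seat height of 107.3, so both pins are in. Now turning clockwise. With pin play of about 7°, expect roughly 51° of tool turn.

Request:
servo_tool:
  rows:
    - {"dx": 0, "dy": 0, "dz": 0, "wx": 0.7, "wy": 0, "wz": 0, "fingers": 1}
    - {"dx": 0, "dy": 0, "dz": 0, "wx": 0.7, "wy": 0, "wz": 0, "fingers": 1}
    - {"dx": 0, "dy": 0, "dz": 0, "wx": 0.7, "wy": 0, "wz": 0, "fingers": 1}
    - {"dx": 0, "dy": 0, "dz": 0, "wx": 0.7, "wy": 0, "wz": 0, "fingers": 1}
    - {"dx": 0, "dy": 0, "dz": 0, "wx": 0.7, "wy": 0, "wz": 0, "fingers": 1}

```text
clock: 11.6
eef_pos: [545.3, 156.7, 107.3]
tool_rot: [0.38, 1.57, 0.127]
force: [0.0, -0.5, 1.4]
width: 15.2
```

```bash
python3 st.py
```

```text
11.6 [545.32984864 156.71248717 107.30389562] yaw -14.510815305496042 xdown [ 1.3e-03  2.0e-04 -1.0e+00] 15.162983014245398 [ 7.86582193e-04 -5.38263610e-01  1.41501811e+00] [-0.05324631  0.06856637  0.10324274]
to go tool y,z mm [-0.18611112 -0.77513124] units [-0.00024815 -0.00103351]
```

Request:
servo_tool:
  rows:
    - {"dx": 0, "dy": 0, "dz": 0, "wx": 0.7, "wy": 0, "wz": 0, "fingers": 1}
    - {"dx": 0, "dy": 0, "dz": 0, "wx": 0.7, "wy": 0, "wz": 0, "fingers": 1}
    - {"dx": 0, "dy": 0, "dz": 0, "wx": 0.7, "wy": 0, "wz": 0, "fingers": 1}
    - {"dx": 0, "dy": 0, "dz": 0, "wx": 0.7, "wy": 0, "wz": 0, "fingers": 1}
    - {"dx": 0, "dy": 0, "dz": 0, "wx": 0.5, "wy": 0, "wz": 0, "fingers": 1}

```text
clock: 12.22
eef_pos: [545.6, 156.6, 107.3]
tool_rot: [0.559, 1.569, -0.04]
force: [0.4, 0.4, 0.8]
width: 15.5
```

```bash
python3 st.py
python3 - <<'E'
from h import *
for c in ["wrist"]:
    im=ctrl.get_image(c);save('r8'+c,im)
E
```

```text
12.225 [545.62137179 156.61634198 107.30405589] yaw -34.28209908678475 xdown [ 1.8e-03 -1.0e-04 -1.0e+00] 15.50552248782869 [0.39020624 0.40866946 0.81486875] [-0.17475928 -0.09116037  0.11504945]
to go tool y,z mm [-0.32020811 -0.99289737] units [-0.00042694 -0.00132386]
```

View pics/r8wrist.png

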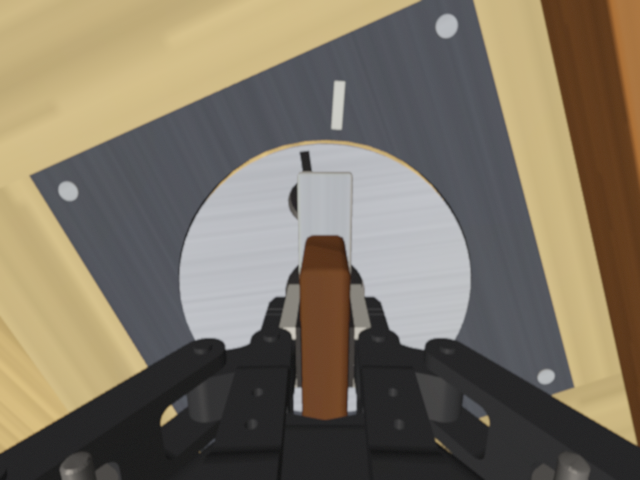

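The black line at (306,160) trails the bar, as expected from the play, and the white line is at (338,105). About 11° left, so I'll go in smaller steps.

Request:
servo_tool:
  rows:
    - {"dx": 0, "dy": 0, "dz": -0.001, "wx": 0.4, "wy": 0, "wz": 0, "fingers": 1}
    - {"dx": 0, "dy": 0, "dz": 0, "wx": 0.4, "wy": 0, "wz": 0, "fingers": 1}
    - {"dx": 0, "dy": 0, "dz": 0, "wx": 0.4, "wy": 0, "wz": 0, "fingers": 1}
    - {"dx": 0, "dy": 0, "dz": 0, "wx": 0.3, "wy": 0, "wz": 0, "fingers": 1}
    - {"dx": 0, "dy": 0, "dz": 0, "wx": 0, "wy": 0, "wz": 0, "fingers": 1}

```text
clock: 12.9
eef_pos: [545.5, 156.7, 107.3]
tool_rot: [0.591, 1.568, -0.164]
force: [4.6, -1.7, 2.3]
width: 15.3
```

```bash
python3 st.py
python3 - <<'E'
from h import *
for c in ["wrist"]:
    im=ctrl.get_image(c);save('r9'+c,im)
E
```

```text
12.9 [545.54852719 156.70696483 107.3013344 ] yaw -43.30124930592065 xdown [ 2.8e-03 -5.0e-04 -1.0e+00] 15.336113122127585 [ 4.62221825 -1.74678698  2.26285243] [-0.5694059  -1.01592504  0.07390565]
to go tool y,z mm [-0.43208594 -0.89571308] units [-0.00057611 -0.00119428]
```

View pics/r9wrist.png

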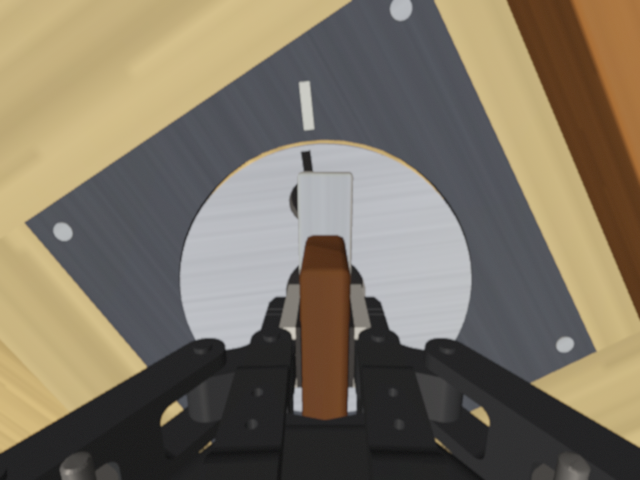

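Almost there: black line (306,160), white line's inner end (309,129), and no stop torque yet. I'll go on in 1–2° steps until the stop is felt.

Request:
servo_tool:
  rows:
    - {"dx": 0, "dy": 0, "dz": 0, "wx": 0.15, "wy": 0, "wz": 0, "fingers": 1}
    - {"dx": 0, "dy": 0, "dz": 0, "wx": 0.15, "wy": 0, "wz": 0, "fingers": 1}
    - {"dx": 0, "dy": 0, "dz": 0, "wx": 0, "wy": 0, "wz": 0, "fingers": 1}

```text
clock: 13.32
eef_pos: [545.5, 156.8, 107.3]
tool_rot: [0.664, 1.568, -0.123]
force: [5.1, -1.9, 3.3]
width: 15.1
```

```bash
python3 st.py
```

```text
13.325 [545.52115976 156.75352069 107.31370551] yaw -45.090846130682245 xdown [ 2.8e-03 -3.0e-04 -1.0e+00] 15.0590295051385 [ 5.1119002  -1.90176801  3.33774515] [-0.59546702 -0.90350753  0.06535445]
to go tool y,z mm [-0.46094272 -0.81157297] units [-0.00061459 -0.0010821 ]
```

Request:
servo_tool:
  rows:
    - {"dx": 0, "dy": 0, "dz": 0, "wx": 0.15, "wy": 0, "wz": 0, "fingers": 1}
    - {"dx": 0, "dy": 0, "dz": 0, "wx": 0.15, "wy": 0, "wz": 0, "fingers": 1}
    - {"dx": 0, "dy": 0, "dz": 0, "wx": 0, "wy": 0, "wz": 0, "fingers": 1}

```text
clock: 13.7
eef_pos: [545.6, 156.6, 107.3]
tool_rot: [0.378, 1.568, -0.437]
force: [3.6, -3.3, 3.6]
width: 15.4
```

```bash
python3 st.py
python3 - <<'E'
from h import *
ci=ctrl.camera_info("wrist");im=ctrl.get_image("wrist");save('r10w',im)
w=ringmeas("w",ci,im,93,(545.2,156.4));save('r10r',cv2.resize(w,(600,600)))
E
```

```text
13.7 [545.63016602 156.61008422 107.3252551 ] yaw -46.66636977785648 xdown [ 0.003  -0.0014 -1.    ] 15.39729723613937 [ 3.61881527 -3.26361787  3.57897852] [-0.82372131 -1.0206076   0.99489401]
to go tool y,z mm [-0.38643261 -1.06859675] units [-0.00051524 -0.0014248 ]
```

View pics/r10r.png

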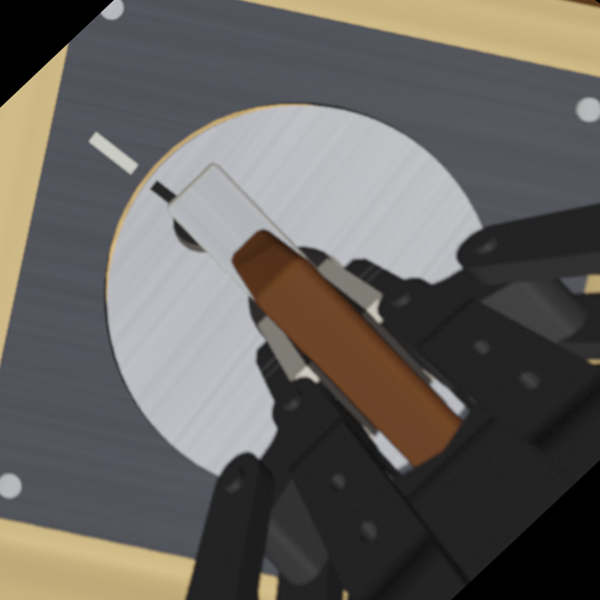

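Stop reached: wrist moment about z jumped from 0.07 to 0.99 N m. The black line (155,185)-(173,200) is collinear with the white one (92,138)-(135,170). I'll unload slightly (well within the play) and release.

Request:
servo_tool:
  rows:
    - {"dx": 0, "dy": 0, "dz": 0, "wx": -0.3, "wy": 0, "wz": 0, "fingers": 1}
    - {"dx": 0, "dy": 0, "dz": 0, "wx": 0, "wy": 0, "wz": 0, "fingers": 1}

```text
clock: 14.0
eef_pos: [545.3, 156.9, 107.3]
tool_rot: [0.743, 1.568, -0.043]
force: [5.3, -2.6, 3.3]
width: 15.2
```

Request:
servo_tool:
  rows:
    - {"dx": 0, "dy": 0, "dz": 0, "wx": 0, "wy": 0, "wz": 0, "fingers": 0.4}
    - {"dx": 0, "dy": 0, "dz": 0, "wx": 0, "wy": 0, "wz": 0, "fingers": 0.4}
    - {"dx": 0, "dy": 0, "dz": 0, "wx": 0, "wy": 0, "wz": 0, "fingers": 0.4}

```text
clock: 14.38
eef_pos: [543.0, 157.6, 106.3]
tool_rot: [-2.528, 1.568, 2.969]
force: [0.1, -0.4, -0.1]
width: 51.2
```

```bash
python3 st.py
python3 - <<'E'
from h import *
ci=ctrl.camera_info("wrist");im=ctrl.get_image("wrist");save('r11w',im)
E
```

```text
14.375 [543.026703   157.60679401 106.31551156] yaw -44.99865638837071 xdown [-2.3e-03  4.0e-04 -1.0e+00] 51.21800148617285 [ 0.08875487 -0.42970171 -0.14408534] [-0.00022029 -0.00241498 -0.00242565]
to go tool y,z mm [1.02469009 1.99098554] units [0.00136625 0.00265465]
```

View pics/r11w.png

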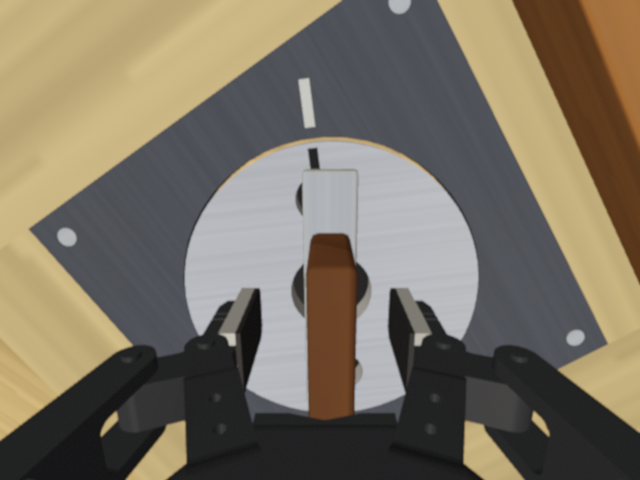

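Released cleanly, with the spanner still standing in the ring. Retreating straight up.

Request:
servo_tool:
  rows:
    - {"dx": -0.03, "dy": 0, "dz": 0.0027, "wx": 0, "wy": 0, "wz": 0, "fingers": 0.2}
    - {"dx": -0.05, "dy": 0, "dz": 0, "wx": 0, "wy": 0, "wz": 0, "fingers": 0}
    - {"dx": -0.07, "dy": 0, "dz": 0, "wx": 0, "wy": 0, "wz": 0, "fingers": 0}
    - {"dx": -0.05, "dy": 0, "dz": 0, "wx": 0, "wy": 0, "wz": 0, "fingers": 0}
    - {"dx": 0, "dy": 0, "dz": 0, "wx": 0, "wy": 0, "wz": 0, "fingers": 0}

```text
clock: 15.05
eef_pos: [547.1, 155.9, 259.6]
tool_rot: [1.186, 1.565, 0.401]
force: [-0.0, 0.1, -0.4]
width: 85.3
```

```bash
python3 st.py
python3 - <<'E'
from h import *
ctrl.get_image("top")
ci=ctrl.camera_info("wrist");im=ctrl.get_image("wrist");save('r12w',im)
w=ringmeas("w",ci,im,93,(545.2,156.4));save('r12r',cv2.resize(w,(600,600)))
s=ctrl.get_image("scene");save('r12s',s);save('r12sc',cv2.resize(s[160:280,400:560],None,fx=4.9,fy=4.9,interpolation=cv2.INTER_CUBIC))
E
```

```text
15.05 [547.14600776 155.93374147 259.61542162] yaw -45.00038084310957 xdown [ 0.0051  0.0021 -1.    ] 85.25234524479161 [-0.0202012   0.11460928 -0.39888763] [-0.02648681  0.01854221 -0.05894884]
to go tool y,z mm [-2.16922432 -2.84118846] units [-0.0028923  -0.00378825]
```

View pics/r12r.png

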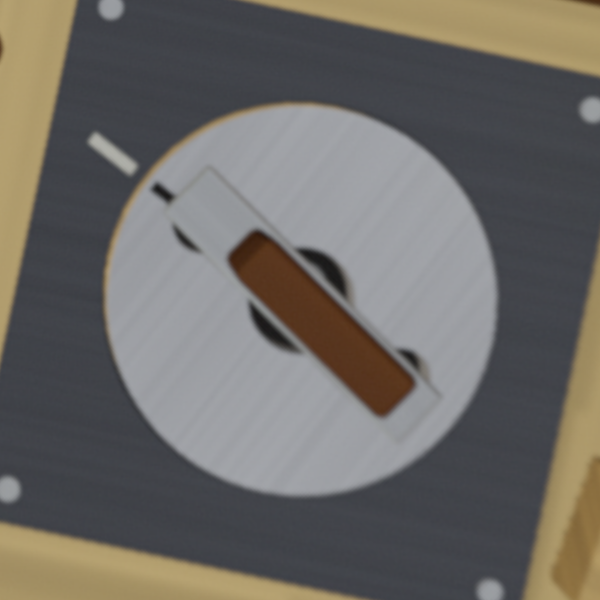

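View pics/r12sc.png

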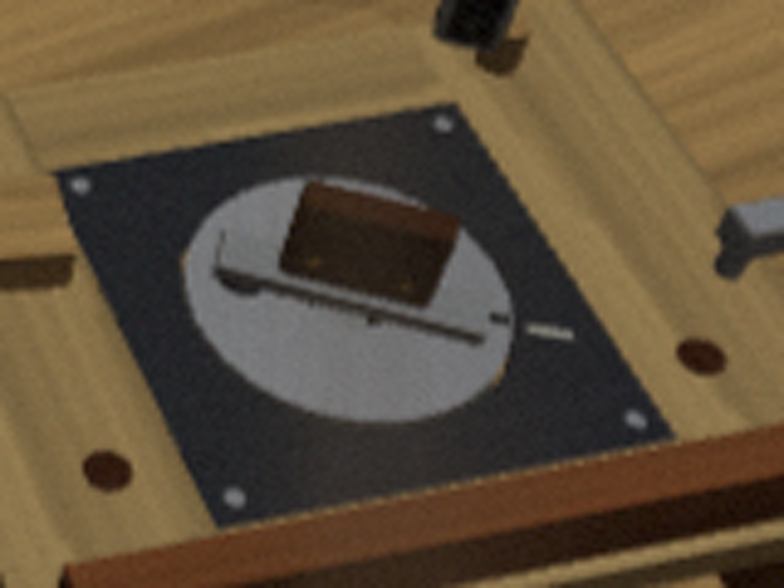

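View pics/r12s.png

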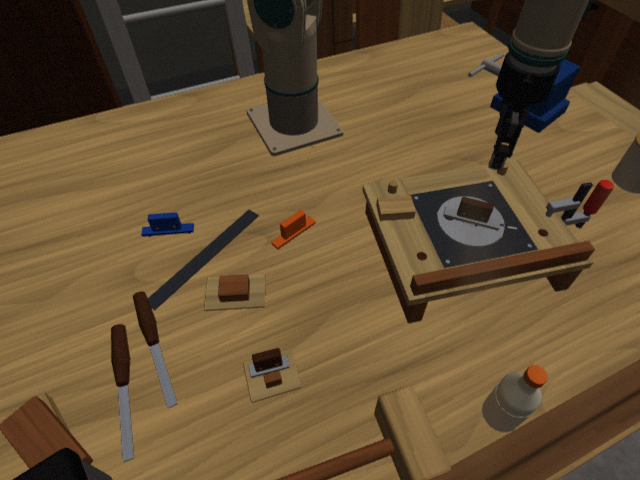

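Spanner seated flat with both pins in. About the ring centre, the black line is at 37.5° and the white line at 37.6°, so the ring is at its stop. The small spanner is untouched at (268,365), and the gripper is well clear. Handing in.

```bash
python3 -c "
from cell import ctrl
print(ctrl.finish_job())"
```

```text
the job is handed in; nothing more can be done
None
```

I handed the job in at about 15 s on the robot's clock, with the larger spanner standing in the ring and the ring turned clockwise to its stop.

**What I did:**
- I gripped the larger spanner by its wooden grip (opening 15.3 mm) and lowered it with both pins over the ring's holes.
- It went in without resistance until it touched down at the height I had worked out (TCP z 107.3 mm).
- Only then did I turn the tool about 53° clockwise, about 7° of it pin play. The wrist moment jumped from 0.07 to 0.99 N m at the stop.
- I eased off slightly, opened the gripper and backed straight up.

**Last checks:**
- **Ring at its stop:** the black line is at 37.5° and the white line at 37.6° about the ring centre.
- **Spanner seated:** the bar lies flat on the ring with both pins in.
- **Other things:** the small spanner and the blue and orange look-alikes are where they were, and the gripper is clear of everything.

**What failed or disagreed:**
- My first two move calls were refused because keys were missing; nothing moved.
- The multi-view height of the spanner's bar came out noisy, at 22 to 37 mm for the two ends against 38 expected. I relied on its apparent size, and the seating height fitted that.

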